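Trace a clamped template's edge with a probe stylus

TASK

Take the probe stylus out of its blue stand and run its ball along the wavy front edge of the ochre template, starting at the green stripe and ending at the red one, pressing gently with just a few newtons sideways and without leaving the edge anywhere in between. Then put the stylus back in the stand, upright and fully down, and let go. Do not disturb the caliper, the loupe or the blue pliers.

Things in the scene. Friction and masses are not known exactly. Their poses are not given: they have to be found in the camera images.
- fixture: Dark steel base plate fixed to the bench, 12 mm thick, spanning x = -52 to +38, y = -70 to +70 mm of its own frame; origin on the bench, z up. On it an ochre template, 124 mm long in y, upright edge from z = 12 to 36 mm; its wavy front edge faces the base's -x. Unyielding under gentle pressing. Two black clamp knobs, 20 mm across, reach z = 50 mm at x = +6, y = +33 and -33 mm.
- edge_middle (a point): Nominal middle of the edge: base x = -10, y = 0, z = 28 mm, base axes. The template is clamped through slots, up to 8 mm forward or back along base x and up to 0.08 rad askew: NO pose tells this; find it by feel. Set straight at mid slot, the edge runs smoothly through base (x, y) = (-24, 50), hollow (-6, 15), nose (-27, -30), (-23, -50) mm; slope to y under 42 degrees, radii over 15 mm.
- green_mark (a point): Where the trace starts: green stripe on the base, 8 mm wide, running along base x at y = +50 mm; this point lies at base x = -24 mm, 28 mm above the bench (halfway up the edge), base axes. The edge lies up to 12 mm from it along x, either way. Trace towards the base's -y.
- red_mark (a point): Where the trace ends: red stripe likewise at base y = -50 mm; this point lies at base x = -24 mm, 28 mm above the bench. The edge lies up to 13 mm from it along x.
- stand: Blue block fixed to the bench, 60 x 60 x 56 mm high, with a round hole 19 mm across and 52 mm deep in the middle of its top; origin at the centre of its underside, z up.
- stylus: Loose probe stylus, about 150 g, standing in the stand with its pin down the hole and its flange resting on the stand's top. Origin at the centre of the flange's underside, z up along the stylus. Aluminium flange 28 mm across from z = 0 to 6 mm, then a black ribbed grip 24 (x) x 16 (y) mm from z = 6 to 50 mm (grasp it across y, firmly), button to z = 53 mm; below it a pin 4.4 mm thick.
- stylus_tip (a point): Centre of the red ball (8 mm across) at the pin's lower end, 44 mm below the flange's underside. The pin is spring-centred and gives sideways by about 1 mm for each 2 N on the ball, at most about 11 mm. Low friction (about 0.2).
- caliper: Loose caliper lying on the bench, 64 x 200 x 15 mm; a bystander. Origin under its middle.
- loupe: Loose black loupe, 36 mm across, 22 mm high; a bystander. Origin under its middle.
- pliers_blue: Loose pliers with blue handles, 51 x 135 x 12 mm; a bystander. Origin under their middle.
Mind the look-alikes: they are no part of the job. Of the things that look like the stylus, the largest one is meant.

How it is judged:
On the way, in this order (a step that is already met when the one before it is completed fails the run):
1. the ball touches the template's edge at the green stripe (within 8 mm of it sideways) (y of stylus_tip in the frame of fixture between 0.042 and 0.058 m and z of stylus_tip in the frame of fixture between 0.018 and 0.036 m and x of stylus_tip in the frame of fixture between -0.055 and 0.01 m and contact force between stylus and fixture above 0.5 N), for 0.1 s.
2. the ball, pressed on the edge with more than 0.5 N, passes 18 mm along from the green stripe (y of stylus_tip in the frame of fixture between 0.028 and 0.036 m and z of stylus_tip in the frame of fixture between 0.018 and 0.036 m and x of stylus_tip in the frame of fixture between -0.055 and 0.01 m and contact force between stylus and fixture above 0.5 N), for 0.02 s.
3. the ball, pressed on the edge with more than 0.5 N, passes 31 mm along from the green stripe (y of stylus_tip in the frame of fixture between 0.015 and 0.023 m and z of stylus_tip in the frame of fixture between 0.018 and 0.036 m and x of stylus_tip in the frame of fixture between -0.055 and 0.01 m and contact force between stylus and fixture above 0.5 N), for 0.02 s.
4. the ball, pressed on the edge with more than 0.5 N, passes 44 mm along from the green stripe (y of stylus_tip in the frame of fixture between 0.002 and 0.01 m and z of stylus_tip in the frame of fixture between 0.018 and 0.036 m and x of stylus_tip in the frame of fixture between -0.055 and 0.01 m and contact force between stylus and fixture above 0.5 N), for 0.02 s.
5. the ball, pressed on the edge with more than 0.5 N, passes 57 mm along from the green stripe (y of stylus_tip in the frame of fixture between -0.011 and -0.003 m and z of stylus_tip in the frame of fixture between 0.018 and 0.036 m and x of stylus_tip in the frame of fixture between -0.055 and 0.01 m and contact force between stylus and fixture above 0.5 N), for 0.02 s.
6. the ball, pressed on the edge with more than 0.5 N, passes 70 mm along from the green stripe (y of stylus_tip in the frame of fixture between -0.024 and -0.016 m and z of stylus_tip in the frame of fixture between 0.018 and 0.036 m and x of stylus_tip in the frame of fixture between -0.055 and 0.01 m and contact force between stylus and fixture above 0.5 N), for 0.02 s.
7. the ball, pressed on the edge with more than 0.5 N, passes 83 mm along from the green stripe (y of stylus_tip in the frame of fixture between -0.037 and -0.029 m and z of stylus_tip in the frame of fixture between 0.018 and 0.036 m and x of stylus_tip in the frame of fixture between -0.055 and 0.01 m and contact force between stylus and fixture above 0.5 N), for 0.02 s.
8. the ball, still pressed on the edge, reaches the red stripe (within 8 mm of it sideways) (y of stylus_tip in the frame of fixture between -0.058 and -0.042 m and z of stylus_tip in the frame of fixture between 0.018 and 0.036 m and x of stylus_tip in the frame of fixture between -0.055 and 0.01 m and contact force between stylus and fixture above 0.5 N), for 0.05 s.
At the end, for the whole second after the job is handed in: The stylus stands in its stand: its axis within 6 mm of the stand's axis, its flange down on the stand's top (within 3 mm), upright within 0.1 rad, released and at rest (horizontal distance between stylus and stand below 0.006 m and z of stylus in the frame of stand between 0.053 and 0.059 m and angle between stylus's own z axis and vertical below 0.1 rad and linear speed of stylus below 0.02 m/s); the robot touches nothing.
It fails at once if the stylus presses on the template or its base with more than 8 N (contact force between stylus and fixture above 8 N).
It fails at once if the ball leaves the edge between the stripes: it is between them, over or in front of the template and less than 50 mm above the bench, without touching (y of stylus_tip in the frame of fixture between -0.039 and 0.039 m and x of stylus_tip in the frame of fixture between -0.055 and 0.01 m and z of stylus_tip in the frame of fixture below 0.05 m and contact force between stylus and fixture below 0.05 N).
It fails at once if the ball is dragged on the base plate instead of along the edge (y of stylus_tip in the frame of fixture between -0.039 and 0.039 m and x of stylus_tip in the frame of fixture between -0.055 and 0.01 m and z of stylus_tip in the frame of fixture below 0.05 m and z of stylus_tip in the frame of fixture below 0.0165 m).
It fails at once if a loose bystander (caliper, loupe or blue pliers) is moved by more than 15 mm (distance of any of caliper, loupe, pliers_blue from where it was at the start of the episode above 0.015 m).
It also fails if it takes over 72 s, if anything falls off the work surface, if the arm or the gripper's body presses on something with over 40 N, if the wrist force passes 120 N, or if a joint passes its speed limit or range.

ROBOT

A 6-joint arm with a two-finger parallel gripper is mounted at the origin on a cart in front of the work surface, level with it; the furniture and walls round the work are solid. World frame = base frame: x ahead of the robot, y to its left, z up, the work surface at z = 0. Lengths are in m, angles in rad, forces in N, time in s.
With the tool pointing down it reaches from about 0.3 to 0.875 m from the base axis. Payload 6.4 kg.
Tool frame: the origin (TCP) lies midway between the tips of the shut fingers; the grasp point (between the pads) lies 19 mm behind it; z points along the fingers, y is the line along which they close (so a half turn about z gives the same grasp; the last joint's range is limited). The gripper opens to 85 mm and grips with 20 to 120 N. Pads are 22 mm wide; open, the fingers measure 114 mm over their backs; the gripper's body (76 mm by 85 mm) begins 54 mm behind the grasp point. The pads swing forward as they close: fully open they stand 13 mm farther back than shut.
Start: joints at [0.978, 0.181, 1.607, -0, 1.354, -0.206], TCP at [0.217, 0.533, 0.231] pointing down, gripper open.
Joint ranges: [-2.99, 2.99], [-0.89, 2.07], [0.3, 2.58], [-1.14, 4.28], [0, 2.63], [-3.12, 3.12]. Speed limits (rad/s): [2.57, 2.57, 3.01, 3.14, 3.14, 3.14].

INTERFACE

Orientations are given as a unit quaternion [x, y, z, w].
In Python, from plant import * gives the robot as it stands.
- The arm moves only by the tool drive_tool, never from a script. Its argument "rows" is text: rows parted by semicolons, each of 7 numbers parted by spaces: the closure in counts, from 0 (fully open) to 255 (shut), then the shift along the tool's x, y, z in m, then the turn, a rotation vector about the tool's x, y, z in degrees. A call has 1 to 20 rows; each row is the pose to reach, as a shift and turn from the pose commanded when the call began, along the tool's axes at that moment; what a row does not reach only later rows make up. A row lasts 1/12 s, in which the tool goes at most 41.7 mm and 7.16 degrees, less where a joint would pass 70% of its speed; a pose out of reach is approached as far as the arm can. A call with a gripper value outside its range is refused whole. The fingers move at their own pace and stop on an object; "grip_force" is the grip in N (left out, the last holds). Time passes only in rows, so rows that repeat a pose let the fingers close. It gives the time, the measured TCP pose, the force, the opening and the grip force at its end, in the units of the state.
- sense(): the state, without advancing time (a new reading comes with each control period).
- read_camera(name): name is "side" or "top" or "wrist"; returns a dict with "pixels" (420x560x3 uint8, blue, green, red), "z_map" (420x560 float32, m along the optical axis (not along the pixel's ray), 0 where there is no reading), "mtx" (3x3 intrinsics, pixels), "dist" ([k1, k2, p1, p2, k3] as OpenCV has them; the pictures are not rectified), "R" (3x3) and "t" (3): a world point X has camera coordinates R X + t. Camera axes: x right, y down, z forward; pixel columns grow to the right and rows downward; lengths in m; the calibration is good to about 2 mm. A picture is of the moment at which its call begins.
- job_done(): hands the job in; it is judged then, once.
The state is a dict: "t": time; "joint_pos": joint angles; "joint_velocities": joint speeds; "tau": joint torques, N m; "ee_pos": TCP position; "ee_rot": TCP orientation; "contact_force": force on the tool from outside, world axes, zero at the start; "wrist_torque": the same for the moment, N m; "finger_gap": opening from 0.0 (shut) to 1.0 (fully open); "grasp_force": force on a finger pad.
Only numpy, scipy, OpenCV 4.12 (cv2) and the standard library are available. Lean on these libraries where they do the work, as an engineer would, in place of code of your own. Each camera call takes 0.05 s, during which the arm holds its last target. There are 200 camera calls.

## Working session

There is one attempt and no reset: what is moved stays moved. The work goes in short steps, Python scripts to look and compute and a tool call to move; the robot and the scene stay as the last step left them, time stands still between calls to the robot, and variables do not carry over. Pictures are saved under pics/ and viewed, at most 10 in all, crops included, and the job is handed in when it is done.

Besides the shell and the picture viewer there is one more tool, called after "Emit:" as name(argument=value, ...), one argument or row to a line, values as JSON. drive_tool: Moves the arm, as the interface text tells. Its arguments: {"type":"object","properties":{"rows":{"type":"string"},"grip_force":{"type":"number"}},"required":["rows"]}

```bash
mkdir -p pics; ls; cat > h.py <<'E'
from plant import *
import numpy as np, cv2
from scipy.spatial.transform import Rotation as Rot
def cast(c,uv,z):
    p=cv2.undistortPoints(np.array([[uv]],float),np.array(c['mtx']),np.array(c['dist']))[0,0]
    R=np.array(c['R']);t=np.array(c['t']); d=R.T@np.array([p[0],p[1],1]); o=-R.T@t
    return o+d*(z-o[2])/d[2]
def proj(c,X):
    R=np.array(c['R']);t=np.array(c['t'])
    return cv2.projectPoints(np.array([X],float),cv2.Rodrigues(R)[0],t,np.array(c['mtx']),np.array(c['dist']))[0][0,0]
def pts(c):
    K=np.array(c['mtx']);h,w=c['z_map'].shape
    g=np.stack(np.meshgrid(np.arange(w),np.arange(h)),-1).reshape(-1,1,2).astype(float)
    p=cv2.undistortPoints(g,K,np.array(c['dist']))[:,0].reshape(h,w,2)
    P=np.dstack([p,np.ones((h,w))])*c['z_map'][...,None]
    return (P-np.array(c['t']))@np.array(c['R'])
E
python3 - <<'E'
from h import *
import pickle
for n in ['top','side']:
    c=read_camera(n);cv2.imwrite(f'pics/{n}0.png',c['pixels']);pickle.dump(c,open(n+'.pkl','wb'))
    print(n,-np.array(c['R']).T@np.array(c['t']))
print(sense())
E
```

```text
pics
top [0.3573582  0.24037971 0.92580577]
side [0.22731488 1.06056847 0.67014128]
{'t': 0.1, 'joint_pos': array([ 9.77716677e-01,  1.81498134e-01,  1.60793377e+00,  3.55544898e-05,
        1.35378914e+00, -2.06303662e-01]), 'joint_velocities': array([-0.00051848, -0.00134683, -0.00336205,  0.00179098, -0.00106948,
       -0.00176804]), 'tau': array([ 4.01125362e-04, -4.45881128e+01, -3.52238131e+01, -3.48381909e-04,
        4.20501572e-03, -8.95173216e-07]), 'ee_pos': array([0.21657886, 0.53210605, 0.23044414]), 'ee_rot': array([ 1.92188536e-01,  9.81357684e-01, -7.43265543e-04, -3.32819828e-04]), 'contact_force': array([ 0.51197808, -0.29691309,  0.536628  ]), 'wrist_torque': array([-0.03551598,  0.01028301, -0.00705804]), 'grasp_force': 0.0, 'finger_gap': 1.0011600004848271}
```

View pics/top0.png

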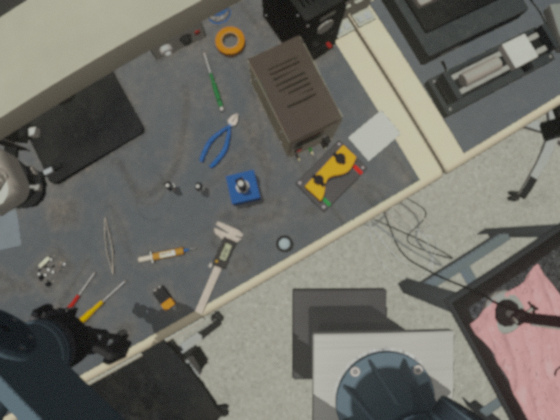

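View pics/side0.png

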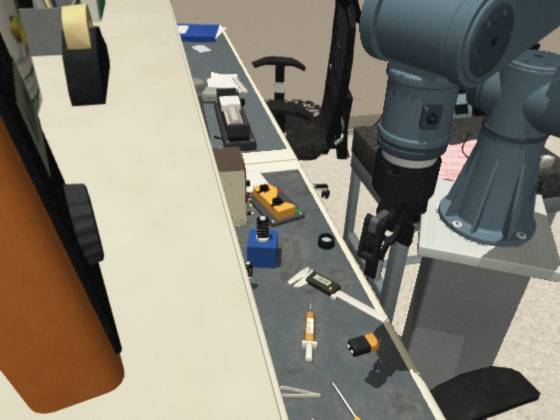

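The top view shows the stand near (243,187), the fixture near (332,175) with its green stripe near (326,203) and red near (358,170), the loupe at (285,243), the caliper at (220,265) and the pliers at (218,143). The side view shows the stylus standing in the stand at about (263,230), with the fixture behind it.

```bash
python3 - <<'E'
from h import *
import pickle
c=pickle.load(open('top.pkl','rb'));im=c['pixels'];hsv=cv2.cvtColor(im,cv2.COLOR_BGR2HSV)
P=pts(c)
def mask(lo,hi,box):
    m=cv2.inRange(hsv,lo,hi);k=np.zeros_like(m);x0,y0,x1,y1=box;k[y0:y1,x0:x1]=255;return m&k
def cen(n,m,z):
    v,u=np.nonzero(m);X=cast(c,(u.mean(),v.mean()),z);print(n,len(u),u.mean(),v.mean(),X.round(4), 'zmed',np.median(P[m>0][:,2]).round(4))
    return X
g=cen('green',mask((45,90,60),(85,255,255),(300,190,345,215)),.012)
r=cen('red',mask((0,150,90),(8,255,255),(340,155,375,185))|mask((172,150,90),(180,255,255),(340,155,375,185)),.012)
m=mask((105,120,60),(125,255,255),(220,165,270,210));cen('stand',m,.056)
mm=((np.abs(P[...,2]-.056)<.006)&(m>0)).astype(np.uint8)
print(cv2.minAreaRect(cv2.findNonZero(m)))
H=(P[...,2]>.085)&(P[...,2]<.13);k=np.zeros_like(H);k[165:210,220:270]=1;H&=k
Q=P[H];print('grip top',len(Q),Q.mean(0),Q.min(0),Q.max(0))
# dark fixture pts heights
k=np.zeros_like(H);k[140:210,295:368]=1
F=k&(P[...,2]>.044)&(P[...,2]<.056);lab=cv2.connectedComponentsWithStats(F.astype(np.uint8))
for s,ce in zip(lab[2][1:],lab[3][1:]): print('knob?',s[4],ce,cast(c,ce,.05))
a=cv2.resize(im[150:225,215:290],(600,600),interpolation=cv2.INTER_CUBIC)
b=cv2.resize(im[135:215,290:370],(600,600),interpolation=cv2.INTER_CUBIC)
cv2.imwrite('pics/crop1.png',cv2.resize(np.hstack([a,b]),(800,400)))
E
```

```text
green 33 326.42424242424244 201.36363636363637 [0.4395 0.1286 0.012 ] zmed 0.0133
red 38 357.10526315789474 169.10526315789474 [0.5111 0.0596 0.012 ] zmed 0.0134
stand 629 243.04451510333863 187.52464228934818 [0.4645 0.3079 0.056 ] zmed 0.0566
((242.73606872558594, 187.0032958984375), (29.431554794311523, 28.572656631469727), 76.75948333740234)
grip top 115 [0.46508471 0.30905905 0.10529465] [0.45219517 0.29850457 0.08564695] [0.48046566 0.32068384 0.11250392]
knob? 20 [311.4 144.1] [0.55827466 0.16383148 0.05      ]
knob? 82 [340.08536585 157.7195122 ] [0.52908314 0.10304373 0.05      ]
knob? 78 [318.33333333 179.43589744] [0.48244272 0.14989236 0.05      ]
```

View pics/crop1.png

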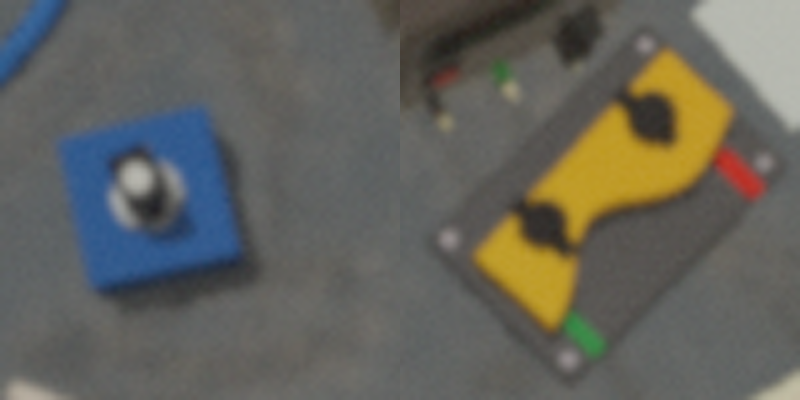

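The crop shows the stand and stylus on the left. On the right, the ochre template's wavy edge faces lower right, toward the robot, with green at the lower end and red at the upper right. Next I'll take the edge's coarse shape and work out the first move.

```bash
cat >> h.py <<'E'
YD=np.array([-.715,.699]);YD/=np.linalg.norm(YD);XD=np.array([YD[1],-YD[0]]);O=np.array([.5016,.1222])
def tobase(p): d=np.atleast_2d(p)[:,:2]-O; return np.c_[d@XD,d@YD]
def toworld(b): b=np.atleast_2d(b);return O+b[:,:1]*XD+b[:,1:2]*YD
def shift(target,yaw=None):
    "tool-frame shift to world TCP target; yaw: world angle wanted for tool y axis (mod 180)"
    s=sense();R=Rot.from_quat(s['ee_rot']);d=R.inv().apply(np.array(target)-s['ee_pos'])
    print('t',round(s['t'],2),'ee',s['ee_pos'].round(4),'toolshift',d.round(4))
    zy=R.apply([0,1,0]);a=np.degrees(np.arctan2(zy[1],zy[0]));print('tool y at',a.round(2),'j6',s['joint_pos'][5].round(2),'tilt',R.apply([0,0,1]).round(4))
    if yaw is not None: print('turn about tool z',-(((yaw-a)+90)%180-90))
E
python3 - <<'E'
from h import *
import pickle
c=pickle.load(open('top.pkl','rb'));im=c['pixels']
hsv=cv2.cvtColor(im,cv2.COLOR_BGR2HSV).astype(float)
P=pts(c)
sat=hsv[...,1]*((hsv[...,0]>12)&(hsv[...,0]<35))
for y in range(56,-58,-6):
    xs=np.arange(-60,20,.5);v=[]
    for x in xs:
        w=toworld([x/1e3,y/1e3])[0];u=proj(c,[w[0],w[1],.036]);v.append(cv2.remap(im[...,2].astype(np.float32)-im[...,0].astype(np.float32),np.array([[u[0]]],np.float32),np.array([[u[1]]],np.float32),cv2.INTER_LINEAR)[0,0])
    v=np.array(v);th=v.max()/2;i=np.argmax(v>th) if abs(y)<44 else len(v)-1
    if abs(y)>=44:
        i=np.argmax((v>th)&(xs>-36))
    print(y,xs[i],int(v.max()),end=' | ')
print()
for n,a in [('stand',[.4645,.3079,.056]),('knob+',[*toworld([.006,.033])[0],.05]),('corner',[*toworld([-.052,-.07])[0],.012])]: print(n,a,proj(c,a))
bx=P[90:125,280:320].reshape(-1,3);print('box z',np.percentile(bx[:,2],[10,50,90]))
hi=(P[...,2]>.05);hi[:,:235]=0;hi[:, 350:]=0;hi[:70]=0;hi[165:]=0;b=tobase(P[hi]);print('box base min x',np.percentile(b[:,0],[1,5]))
shift([.42,.33,.26])
E
```

```text
56 -27.0 150 | 50 -25.5 150 | 44 -22.5 154 | 38 -18.5 140 | 32 -16.0 71 | 26 -9.5 106 | 20 -7.5 142 | 14 -6.5 152 | 8 -8.0 154 | 2 -11.0 157 | -4 -15.5 154 | -10 -19.5 157 | -16 -22.5 156 | -22 -25.0 153 | -28 -26.0 153 | -34 -26.0 155 | -40 -47.0 152 | -46 -35.5 153 | -52 -21.5 156 | 
stand [0.4645, 0.3079, 0.056] [243.02315087 187.5405012 ]
knob+ [np.float64(0.4821973118926989), np.float64(0.14955938036964272), 0.05] [318.49203009 179.55153312]
corner [np.float64(0.5153031922295883), np.float64(0.036082507452208326), 0.012] [367.53628132 167.30332674]
box z [0.15051593 0.15228138 0.1539818 ]
box base min x [0.00671724 0.0593535 ]
t 0.1 ee [0.2166 0.5321 0.2304] toolshift [-0.2646 -0.1105 -0.0295]
tool y at 67.84 j6 -0.21 tilt [-9.0e-04 -1.3e-03 -1.0e+00]
```

Emit:
drive_tool(
  rows="0 -0.04 -0.017 -0.004 0 0 0;0 -0.08 -0.033 -0.008 0 0 0;0 -0.115 -0.05 -0.012 0 0 0;0 -0.155 -0.065 -0.017 0 0 0;0 -0.19 -0.08 -0.02 0 0 0;0 -0.23 -0.095 -0.025 0 0 0;0 -0.265 -0.11 -0.03 0 0 0;0 -0.265 -0.11 -0.03 0 0 0;0 -0.265 -0.11 -0.03 0 0 0",
  grip_force=60,
)

```text
t: 0.85
ee_pos: [0.4222, 0.3291, 0.2611]
ee_rot: [0.194, 0.981, -0.0, -0.0]
contact_force: [-0.9, 0.8, -0.3]
finger_gap: 1.003
grasp_force: 0.0
```

```bash
python3 - <<'E'
from h import *
import pickle
c=read_camera('wrist');cv2.imwrite('pics/w1.png',c['pixels']);pickle.dump(c,open('w1.pkl','wb'))
print(-np.array(c['R']).T@np.array(c['t']), proj(c,[.465,.308,.109]),proj(c,[.465,.308,.056]))
shift([.465,.308,.16])
E
```

```text
[0.36176834 0.35445508 0.40365678] [279.52487391 239.52350532] [280.00811838 223.56855379]
t 0.9 ee [0.4209 0.3302 0.2608] toolshift [-0.0493 -0.0038  0.1008]
tool y at 67.71 j6 -0.74 tilt [-1.1e-03  1.0e-04 -1.0e+00]
```

View pics/w1.png

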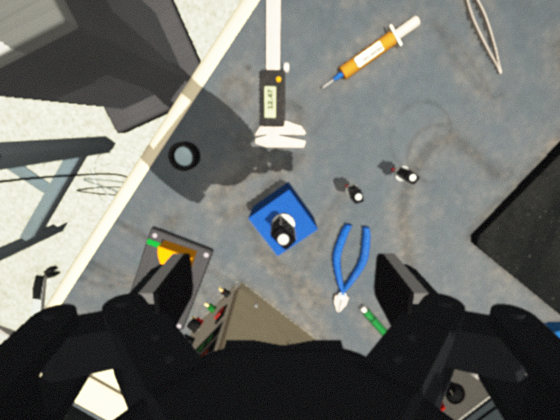

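The wrist view shows the blue stand at (283,218), with the stylus button at (284,238) and the fixture at (175,270). I'll measure the stand and stylus from this picture.

```bash
python3 - <<'E'
from h import *
import pickle
c=pickle.load(open('w1.pkl','rb'));im=c['pixels'];P=pts(c)
k=np.zeros(im.shape[:2],bool);k[175:262,240:325]=1
def show(n,m):
    Q=P[m][:,:2].astype(np.float32)*1000;r=cv2.minAreaRect(Q);print(n,m.sum(),Q.mean(0).round(1),np.array(r[0]).round(1),np.array(r[1]).round(1),round(r[2],1),'z',np.median(P[m][:,2]).round(4))
show('stand top',k&(abs(P[...,2]-.056)<.003))
show('flange',k&(abs(P[...,2]-.062)<.002))
show('grip top',k&(P[...,2]>.100)&(P[...,2]<.1075))
show('grip all',k&(P[...,2]>.075)&(P[...,2]<.1075))
show('button',k&(P[...,2]>.1075)&(P[...,2]<.114))
print(cast(c,(284,238),.109))
cv2.imwrite('pics/w1c.png',cv2.resize(im[180:260,240:325],None,fx=7,fy=7,interpolation=cv2.INTER_CUBIC))
E
```

```text
stand top 1721 [462.2 312.9] [466.8 311.3] [60.6 60.4] 13.2 z 0.0558
flange 92 [461.1 317.7] [460.3 315. ] [26.5 13.4] 57.2 z 0.0619
grip top 255 [464.8 311.9] [466.3 311.1] [23.6 16.4] 23.1 z 0.1054
grip all 440 [463.  312.8] [466.4 311.3] [24.4 16.7] 22.2 z 0.1036
button 90 [466.4 311.4] [465.6 312.3] [11. 14.] 43.2 z 0.1087
[0.46521451 0.31289325 0.109     ]
```

View pics/w1c.png

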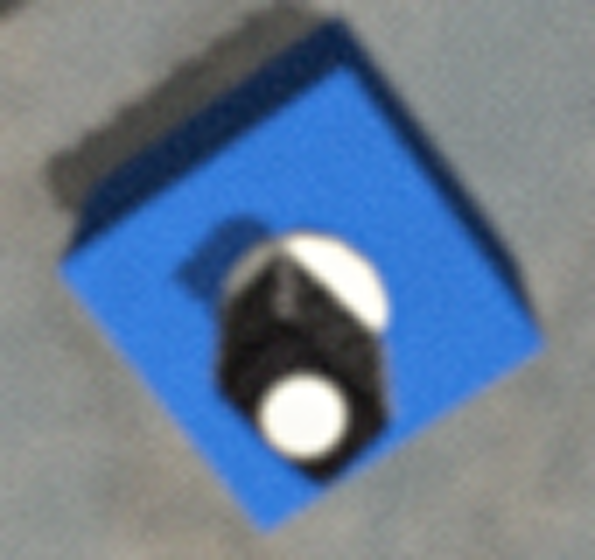

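The crop shows the grip's rectangular top with its white button, sitting centred over the flange. Both depth measurements agree to 0.2 mm with the stand at (466,311) mm, and the sizes match those given.

```bash
python3 - <<'E'
from h import *
import pickle
c=pickle.load(open('w1.pkl','rb'))
f=lambda x,y:cast(c,(240+x/7,180+y/7),.106)[:2]
for a,b in [((220,375),(320,480)),((320,480),(390,415))]:
    d=f(*b)-f(*a);print(np.linalg.norm(d).round(4),np.degrees(np.arctan2(d[1],d[0])).round(1))
shift([.4664,.3112,.068],112.5)
E
```

```text
0.0223 19.2
0.0147 112.6
t 0.9 ee [0.4209 0.3302 0.2608] toolshift [-0.0495 -0.0002  0.1928]
tool y at 67.71 j6 -0.74 tilt [-1.1e-03  1.0e-04 -1.0e+00]
turn about tool z -44.785281178700586
```

Emit:
drive_tool(
  rows="0 -0.01 0 0 0 0 -7;0 -0.02 0 0.01 0 0 -14;0 -0.03 0 0.02 0 0 -21;0 -0.04 0 0.03 0 0 -28;0 -0.0495 0 0.04 0 0 -35;0 -0.0495 0 0.06 0 0 -41;0 -0.0495 0 0.08 0 0 -44;0 -0.0495 0 0.11 0 0 -44;0 -0.0495 0 0.14 0 0 -44;0 -0.0495 0 0.17 0 0 -44;0 -0.0495 0 0.19 0 0 -44;0 -0.0495 0 0.193 0 0 -44;0 -0.0495 0 0.193 0 0 -44",
)

```text
t: 1.98
ee_pos: [0.4642, 0.3127, 0.0666]
ee_rot: [-0.19, 0.982, -0.0, -0.002]
contact_force: [0.3, 0.4, 0.3]
finger_gap: 1.0
grasp_force: 0.0
```

```bash
python3 - <<'E'
from h import *
shift([.4664,.3112,.068],112.0);print(sense()['contact_force'])
E
```

```text
t 1.98 ee [0.4642 0.3127 0.0666] toolshift [-0.0015 -0.0022 -0.0014]
tool y at 111.96 j6 -1.57 tilt [-0.004  -0.0013 -1.    ]
turn about tool z -0.04238889701333903
[0.34800107 0.40283251 0.34179233]
```

Emit:
drive_tool(
  rows="0 -0.001 -0.002 -0.001 0 0 0;255 -0.001 -0.002 -0.001 0 0 0;255 -0.001 -0.002 -0.001 0 0 0;255 -0.001 -0.002 -0.001 0 0 0;255 -0.001 -0.002 -0.001 0 0 0;255 -0.001 -0.002 -0.001 0 0 0;255 -0.001 -0.002 -0.001 0 0 0;255 -0.001 -0.002 -0.001 0 0 0;255 -0.001 -0.002 -0.001 0 0 0;255 -0.001 -0.002 -0.001 0 0 0",
  grip_force=90,
)

```text
t: 2.82
ee_pos: [0.4688, 0.3106, 0.0698]
ee_rot: [-0.189, 0.982, 0.0, 0.0]
contact_force: [-0.8, -0.2, 4.8]
finger_gap: 0.176
grasp_force: 88.0
```

```bash
python3 - <<'E'
from h import *
s=sense();print(s['joint_pos'],s['finger_gap'],s['grasp_force'])
shift([.4664,.3112,.068],112.0);print(s['contact_force'])
E
```

```text
[ 3.74228287e-01  3.51345334e-01  1.75506936e+00 -1.37406392e-04
  1.03431171e+00 -1.57762596e+00] 0.17640092625774076 88.04698705673218
t 2.82 ee [0.4688 0.3106 0.0698] toolshift [0.002  0.0014 0.0018]
tool y at 111.84 j6 -1.58 tilt [ 8.e-04  2.e-04 -1.e+00]
turn about tool z -0.1629717364403973
[-0.79494142 -0.22846757  4.82655495]
```

Emit:
drive_tool(
  rows="255 0 0 -0.015 0 0 0;255 0 0 -0.035 0 0 0;255 0 0 -0.055 0 0 0;255 0 0 -0.075 0 0 0;255 0 0 -0.08 0 0 0;255 0.015 -0.015 -0.08 0 0 -3;255 0.03 -0.035 -0.08 0 0 -7;255 0.045 -0.06 -0.08 0 0 -11;255 0.06 -0.085 -0.08 0 0 -15;255 0.075 -0.11 -0.08 0 0 -19;255 0.09 -0.135 -0.08 0 0 -22;255 0.1 -0.155 -0.08 0 0 -23.8;255 0.1 -0.16 -0.08 0 0 -23.8;255 0.1 -0.16 -0.08 0 0 -23.8;255 0.1 -0.16 -0.08 0 0 -23.8",
)

```text
t: 4.07
ee_pos: [0.4349, 0.125, 0.1487]
ee_rot: [-0.387, 0.922, 0.0, -0.0]
contact_force: [0.1, 1.3, -1.8]
finger_gap: 0.176
grasp_force: 87.9
```

```bash
python3 - <<'E'
from h import *
import pickle
c=read_camera('wrist');cv2.imwrite('pics/w2.png',c['pixels']);pickle.dump(c,open('w2.pkl','wb'))
c2=read_camera('top');pickle.dump(c2,open('top2.pkl','wb'));c2=read_camera('side');pickle.dump(c2,open('side2.pkl','wb'))
cv2.imwrite('pics/s2.png',cv2.resize(c2['pixels'][130:290,200:360],None,fx=3.5,fy=3.5,interpolation=cv2.INTER_CUBIC))
shift([.4347,.1250,.149],135.6);print([sense()['contact_force'].round(2) for _ in range(1)])
b=toworld([-.045,.05])[0];print('pred ball wrist px',proj(c,[*b,.092]))
E
```

```text
t 4.22 ee [0.4349 0.1257 0.149 ] toolshift [ 0.0007 -0.0004  0.    ]
tool y at 135.69 j6 -2.35 tilt [-5.e-04  3.e-04 -1.e+00]
turn about tool z 0.09028048772640318
[array([ 0.02, -0.87, -1.01])]
pred ball wrist px [283.39272927 223.46017095]
```

View pics/w2.png

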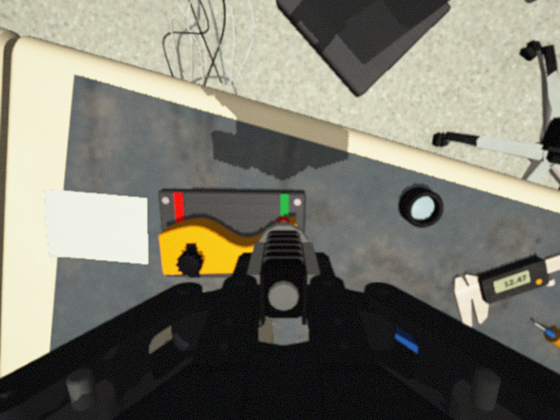

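View pics/s2.png

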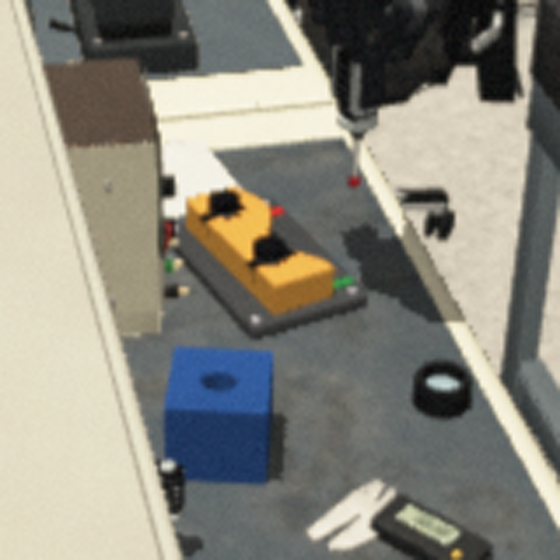

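The wrist view shows the red stripe at (179,205), the green at (285,203), the ball near (289,219) and the edge profile. The side crop shows the stylus hanging upright in the gripper with its red ball clear. I'll measure the ball relative to the fixture in the wrist view.

```bash
python3 - <<'E'
from h import *
import pickle
c=pickle.load(open('w2.pkl','rb'));im=c['pixels'];hsv=cv2.cvtColor(im,cv2.COLOR_BGR2HSV);P=pts(c)
def cen(n,m,z,box):
    k=np.zeros_like(m);x0,y0,x1,y1=box;k[y0:y1,x0:x1]=255;m=m&k
    v,u=np.nonzero(m);X=cast(c,(u.mean(),v.mean()),z);print(n,len(u),u.min(),u.max(),v.min(),v.max(),X.round(4),tobase(X)[0].round(4),np.median(P[m>0][:,2]).round(3));return m
red=cv2.inRange(hsv,(0,130,70),(8,255,255))|cv2.inRange(hsv,(172,130,70),(180,255,255))
cen('red',red,.012,(165,185,195,225));cen('green',cv2.inRange(hsv,(45,80,50),(85,255,255)),.012,(270,185,300,225))
m=cen('ball',red,.092,(275,205,305,232))
# base corners by depth mask
# edge profile
dif=im[...,2].astype(np.float32)-im[...,0]
for y in range(-56,30,6):
    xs=np.arange(-50,10,.5);w=toworld(np.c_[xs/1e3,np.full_like(xs,y/1e3)])
    uv=np.array([proj(c,[*q,.036]) for q in w],np.float32)
    v=cv2.remap(dif,uv[:,0].copy(),uv[:,1].copy(),cv2.INTER_LINEAR).ravel()
    g=cv2.remap(im[...,1].astype(np.float32),uv[:,0].copy(),uv[:,1].copy(),cv2.INTER_LINEAR).ravel()
    ok=(v>80)&(g>90);print(y,xs[np.argmax(ok)],end=' | ')
print()
# plate outline z 8..16mm
k=(abs(P[...,2]-.012)<.005);k[:180]=0;k[300:]=0;k[:,:140]=0;k[:,320:]=0
b=tobase(P[k])*1000;b=b[(abs(b[:,0])<80)&(abs(b[:,1])<90)];print('plate',np.percentile(b,[1,99],axis=0))
E
```

```text
red 310 173 184 191 222 [0.5116 0.0619 0.012 ] [-0.0362 -0.0493] 0.012
green 221 280 289 193 216 [0.4383 0.1305 0.012 ] [-0.0383  0.0511] 0.012
ball 48 278 288 217 222 [0.4325 0.1226 0.092 ] [-0.048   0.0497] 0.093
-56 -19.5 | -50 -21.5 | -44 -23.5 | -38 -24.5 | -32 -25.5 | -26 -25.5 | -20 -24.5 | -14 -21.0 | -8 -17.5 | -2 -13.5 | 4 -9.5 | 10 -7.0 | 16 -6.0 | 22 -7.0 | 28 -50.0 | 
plate [[-51.24795364 -66.69057857]
 [ 36.18404478  69.67730557]]
```

Emit:
drive_tool(
  rows="255 0 0 0.015 0 0 0;255 0 0 0.03 0 0 0;255 0 0 0.045 0 0 0;255 0 0 0.058 0 0 0;255 0 0 0.064 0 0 0;255 0 0 0.064 0 0 0;255 0 0 0.064 0 0 0;255 0 0 0.064 0 0 0;255 0 0 0.064 0 0 0",
)

```text
t: 4.97
ee_pos: [0.4358, 0.125, 0.0862]
ee_rot: [-0.388, 0.922, -0.0, 0.001]
contact_force: [1.4, 0.2, -2.0]
finger_gap: 0.175
grasp_force: 87.9
```

```bash
cat >> h.py <<'E'
def feel(n=5,save=None):
    F=[];T=[];E=[]
    for i in range(n):
        read_camera('top');s=sense();F.append(s['contact_force']);T.append(s['wrist_torque']);E.append(s['ee_pos'])
    F=np.array(F);T=np.array(T)
    def loc(a): return np.r_[a[:2]@XD,a[:2]@YD,a[2]]
    f=loc(F.mean(0));t=loc(T.mean(0))
    if save: np.save(save,np.array([f,t]))
    z=np.load('zero.npy')
    print('t',round(s['t'],2),'F base',(f-z[0]).round(2),'sd',F.std(0).round(2),'T base',(t-z[1]).round(3),'sd',T.std(0).round(3))
    print('ee base mm',(tobase(np.mean(E,0))*1e3).round(1),np.mean(E,0)[2].round(4))
E
python3 -c "
from h import *
feel(6,'zero.npy');feel(3)"
```

```text
t 5.27 F base [0. 0. 0.] sd [0.35 0.18 0.55] T base [0. 0. 0.] sd [0.011 0.007 0.025]
ee base mm [[-44.3  49.1]] 0.0859
t 5.42 F base [-0.41  0.12 -0.08] sd [0.31 0.29 0.21] T base [-0.005  0.032 -0.013] sd [0.02  0.02  0.054]
ee base mm [[-44.6  49.4]] 0.0854
```

Emit:
drive_tool(
  rows="255 -0.003 0 0 0 0 0;255 -0.006 0 0 0 0 0;255 -0.009 0 0 0 0 0;255 -0.011 0 0 0 0 0;255 -0.012 0 0 0 0 0;255 -0.013 0 0 0 0 0;255 -0.014 0 0 0 0 0;255 -0.015 0 0 0 0 0;255 -0.015 0 0 0 0 0;255 -0.015 0 0 0 0 0",
)

```text
t: 6.25
ee_pos: [0.4455, 0.1355, 0.0853]
ee_rot: [-0.388, 0.922, -0.0, -0.0]
contact_force: [-0.5, 0.5, -2.0]
finger_gap: 0.178
grasp_force: 87.9
```

```bash
python3 -c "
from h import *
feel(5)"
```

```text
t 6.5 F base [-0.27  0.15  0.26] sd [0.3  0.42 0.56] T base [-0.005  0.004 -0.   ] sd [0.027 0.024 0.035]
ee base mm [[-29.7  49.4]] 0.0853
```

No contact yet at x=-30. I'll advance another 2 mm.

Emit:
drive_tool(
  rows="255 -0.001 0 0 0 0 0;255 -0.002 0 0 0 0 0;255 -0.002 0 0 0 0 0;255 -0.002 0 0 0 0 0",
)

```text
t: 6.83
ee_pos: [0.447, 0.137, 0.0853]
ee_rot: [-0.388, 0.922, -0.0, 0.0]
contact_force: [0.1, 0.1, -2.1]
finger_gap: 0.174
grasp_force: 87.9
```

```bash
python3 -c "
from h import *
feel(5)"
```

```text
t 7.08 F base [-0.54  0.3   0.01] sd [0.41 0.55 0.44] T base [-0.002 -0.009 -0.005] sd [0.046 0.023 0.024]
ee base mm [[-27.7  49.5]] 0.0853
```

Emit:
drive_tool(
  rows="255 -0.001 0 0 0 0 0;255 -0.002 0 0 0 0 0;255 -0.002 0 0 0 0 0;255 -0.002 0 0 0 0 0",
)

```text
t: 7.42
ee_pos: [0.4482, 0.1384, 0.0852]
ee_rot: [-0.388, 0.922, -0.0, -0.0]
contact_force: [-0.0, -0.3, -1.2]
finger_gap: 0.173
grasp_force: 87.9
```

```bash
python3 -c "
from h import *
feel(5)"
```

```text
t 7.67 F base [-0.92  0.11  0.28] sd [0.32 0.31 0.51] T base [-0.003  0.167  0.008] sd [0.018 0.022 0.014]
ee base mm [[-25.7  49.5]] 0.0852
```

Emit:
drive_tool(
  rows="255 -0.001 0 0 0 0 0;255 -0.0015 0 0 0 0 0;255 -0.0015 0 0 0 0 0",
)

```text
t: 7.92
ee_pos: [0.4491, 0.1393, 0.0852]
ee_rot: [-0.388, 0.922, -0.0, -0.0]
contact_force: [-0.3, -1.8, -0.4]
finger_gap: 0.179
grasp_force: 87.9
```

```bash
cat > path.py <<'E'
from h import *
from scipy.interpolate import UnivariateSpline,interp1d
y=np.array([56,50,44,38,26,20,14,8,2,-4,-10,-16,-22,-28,-34,-40,-46,-52,-58.])
x=np.array([-27.,-25.5,-22.5,-18.3,-9.5,-7.2,-6.3,-7.7,-11,-15,-19,-22.2,-24.8,-25.7,-25.5,-24.3,-22.9,-20.8,-18.8])
sp=UnivariateSpline(-y,x,s=2.)
def path(off):
    yy=np.linspace(58,-60,600);m=-sp.derivative()(-yy)   # dx/dy
    n=np.c_[-np.ones_like(m),m]/np.hypot(1,m)[:,None]
    p=np.c_[sp(-yy),yy]+off*n
    return interp1d(p[:,1],p[:,0]),interp1d(yy,m)
E
python3 -c "
from path import *
feel(5)
f4,m=path(4.);f2,_=path(2.1)
for y in np.arange(52,-53,-4): print(y,f4(y).round(2),f2(y).round(2),m(y).round(2))"
```

```text
t 8.17 F base [-3.06 -0.08  0.26] sd [0.45 0.66 0.43] T base [-0.116  0.614  0.015] sd [0.024 0.031 0.016]
ee base mm [[-24.4  49.5]] 0.0852
52 -30.51 -28.54 -0.33
48 -29.07 -26.98 -0.52
44 -26.97 -24.74 -0.66
40 -24.36 -22.03 -0.74
36 -21.44 -19.06 -0.76
32 -18.42 -16.05 -0.72
28 -15.54 -13.25 -0.62
24 -13.06 -10.91 -0.46
20 -11.29 -9.3 -0.25
16 -10.61 -8.71 -0.01
12 -11.08 -9.13 0.2
8 -12.54 -10.45 0.39
4 -14.69 -12.49 0.54
0 -17.17 -14.92 0.62
-4 -19.69 -17.46 0.63
-8 -22.07 -19.88 0.6
-12 -24.24 -22.1 0.54
-16 -26.15 -24.07 0.47
-20 -27.73 -25.71 0.38
-24 -28.93 -26.97 0.28
-28 -29.69 -27.78 0.15
-32 -29.98 -28.08 0.01
-36 -29.75 -27.84 -0.14
-40 -29.02 -27.06 -0.26
-44 -27.89 -25.89 -0.34
-48 -26.5 -24.47 -0.38
-52 -24.97 -22.94 -0.38
```

Emit:
drive_tool(
  rows="255 -0.0005 -0.001 0 0 0 0;255 -0.001 -0.002 0 0 0 0;255 -0.0015 -0.003 0 0 0 0;255 -0.002 -0.004 0 0 0 0;255 -0.0026 -0.005 0 0 0 0;255 -0.0032 -0.006 0 0 0 0;255 -0.0032 -0.006 0 0 0 0",
)

```text
t: 8.75
ee_pos: [0.4563, 0.1374, 0.0854]
ee_rot: [-0.388, 0.922, -0.0, 0.0]
contact_force: [-1.4, -2.8, -1.9]
finger_gap: 0.172
grasp_force: 87.9
```

```bash
cat > st.py <<'E'
import sys
from path import *
# args: cmd x, cmd y, dx ; prints force, suggested relative rows
X,Y,dx=map(float,sys.argv[1:4])
s0=np.load('zero.npy')[1];T=[]
for i in range(4): read_camera('top');s=sense();T.append(s['wrist_torque'])
t=np.mean(T,0);tb=np.r_[t[:2]@XD,t[:2]@YD]-s0[:2]
L=.204;fx,fy=-tb[1]/L,tb[0]/L
f2,m=path(2.1);mm=m(Y);n=np.r_[-1,mm]/np.hypot(1,mm)
print('t',round(s['t'],1),'F',round(fx,2),round(fy,2),'|F|',np.hypot(fx,fy).round(2),'N',(n@[fx,fy]).round(2),'defl',round((n@[fx,fy])/2,2),'gap',s['finger_gap'].round(3),'g',s['grasp_force'].round(0),'ee',(tobase(s['ee_pos'])[0]*1e3).round(1),s['ee_pos'][2].round(4))
print('f2+dx here',(f2(Y)+dx).round(2))
for k in range(1,13): print(k,'tx %.4f'%(-(f2(Y-k)+dx-X)/1e3),end=' ; ')
E
python3 st.py -21.3 44 3.4
```

```text
Traceback (most recent call last):
  File "st.py", line 10, in <module>
    print('t',round(s['t'],1),'F',round(fx,2),round(fy,2),'|F|',np.hypot(fx,fy).round(2),'N',(n@[fx,fy]).round(2),'defl',round((n@[fx,fy])/2,2),'gap',s['finger_gap'].round(3),'g',s['grasp_force'].round(0),'ee',(tobase(s['ee_pos'])[0]*1e3).round(1),s['ee_pos'][2].round(4))
                                                                                                                                                      ^^^^^^^^^^^^^^^^^^^^^
AttributeError: 'float' object has no attribute 'round'
```

```bash
sed -i "s/s\['finger_gap'\].round(3)/round(float(s['finger_gap']),3)/;s/s\['grasp_force'\].round(0)/round(float(s['grasp_force']))/" st.py; python3 st.py -21.3 44 3.4
```

```text
t 9.2 F -3.05 -1.95 |F| 3.62 N 3.62 defl 1.81 gap 0.175 g 88 ee [-20.9  43.3] 0.0854
f2+dx here -21.34
1 tx -0.0006 ; 2 tx -0.0013 ; 3 tx -0.0020 ; 4 tx -0.0027 ; 5 tx -0.0034 ; 6 tx -0.0041 ; 7 tx -0.0049 ; 8 tx -0.0056 ; 9 tx -0.0064 ; 10 tx -0.0072 ; 11 tx -0.0079 ; 12 tx -0.0086 ;
```

Emit:
drive_tool(
  rows="255 -0.0006 -0.001 0 0 0 0;255 -0.0013 -0.002 0 0 0 0;255 -0.002 -0.003 0 0 0 0;255 -0.0027 -0.004 0 0 0 0;255 -0.0034 -0.005 0 0 0 0;255 -0.0041 -0.006 0 0 0 0;255 -0.0049 -0.007 0 0 0 0;255 -0.0049 -0.007 0 0 0 0",
)

```text
t: 9.82
ee_pos: [0.4648, 0.1361, 0.0854]
ee_rot: [-0.388, 0.922, -0.0, 0.0]
contact_force: [-1.4, -3.8, -1.5]
finger_gap: 0.17
grasp_force: 87.9
```

```bash
python3 st.py -16.4 37 3.4
```

```text
t 10.0 F -2.99 -2.25 |F| 3.74 N 3.74 defl 1.87 gap 0.175 g 88 ee [-15.9  36.2] 0.0854
f2+dx here -16.41
1 tx -0.0007 ; 2 tx -0.0015 ; 3 tx -0.0023 ; 4 tx -0.0030 ; 5 tx -0.0037 ; 6 tx -0.0045 ; 7 tx -0.0052 ; 8 tx -0.0059 ; 9 tx -0.0065 ; 10 tx -0.0072 ; 11 tx -0.0078 ; 12 tx -0.0084 ;
```

Tracking well, with a normal force of 3.7 N.

Emit:
drive_tool(
  rows="255 -0.0007 -0.001 0 0 0 0;255 -0.0015 -0.002 0 0 0 0;255 -0.0023 -0.003 0 0 0 0;255 -0.003 -0.004 0 0 0 0;255 -0.0037 -0.005 0 0 0 0;255 -0.0045 -0.006 0 0 0 0;255 -0.0052 -0.007 0 0 0 0;255 -0.0059 -0.008 0 0 0 0;255 -0.0059 -0.008 0 0 0 0",
)

```text
t: 10.77
ee_pos: [0.4745, 0.1347, 0.0853]
ee_rot: [-0.388, 0.922, -0.0, 0.0]
contact_force: [-0.8, -3.1, -2.3]
finger_gap: 0.172
grasp_force: 87.9
```

```bash
python3 st.py -10.5 29 3.4
```

```text
t 11.0 F -3.4 -2.03 |F| 3.96 N 3.96 defl 1.98 gap 0.173 g 88 ee [-10.1  28.3] 0.0853
f2+dx here -10.52
1 tx -0.0006 ; 2 tx -0.0013 ; 3 tx -0.0019 ; 4 tx -0.0025 ; 5 tx -0.0030 ; 6 tx -0.0035 ; 7 tx -0.0039 ; 8 tx -0.0043 ; 9 tx -0.0046 ; 10 tx -0.0048 ; 11 tx -0.0050 ; 12 tx -0.0051 ;
```

Emit:
drive_tool(
  rows="255 -0.0006 -0.001 0 0 0 0;255 -0.0012 -0.002 0 0 0 0;255 -0.0018 -0.003 0 0 0 0;255 -0.0024 -0.004 0 0 0 0;255 -0.0029 -0.005 0 0 0 0;255 -0.0034 -0.006 0 0 0 0;255 -0.0038 -0.007 0 0 0 0;255 -0.0042 -0.008 0 0 0 0;255 -0.0042 -0.008 0 0 0 0",
)

```text
t: 11.72
ee_pos: [0.4829, 0.1321, 0.0852]
ee_rot: [-0.388, 0.922, 0.0, -0.0]
contact_force: [-1.8, -3.1, -2.0]
finger_gap: 0.171
grasp_force: 87.9
```

```bash
python3 st.py -6.3 21 3.3
```

```text
t 11.9 F -3.81 -1.02 |F| 3.94 N 3.94 defl 1.97 gap 0.175 g 88 ee [-5.9 20.4] 0.0853
f2+dx here -6.32
1 tx -0.0003 ; 2 tx -0.0005 ; 3 tx -0.0007 ; 4 tx -0.0008 ; 5 tx -0.0009 ; 6 tx -0.0009 ; 7 tx -0.0008 ; 8 tx -0.0007 ; 9 tx -0.0005 ; 10 tx -0.0002 ; 11 tx 0.0001 ; 12 tx 0.0004 ;
```

Emit:
drive_tool(
  rows="255 -0.0003 -0.001 0 0 0 0;255 -0.0005 -0.002 0 0 0 0;255 -0.0007 -0.003 0 0 0 0;255 -0.0008 -0.004 0 0 0 0;255 -0.0009 -0.005 0 0 0 0;255 -0.0009 -0.006 0 0 0 0;255 -0.0008 -0.007 0 0 0 0;255 -0.0007 -0.008 0 0 0 0;255 -0.0005 -0.009 0 0 0 0;255 -0.0005 -0.009 0 0 0 0",
)

```text
t: 12.75
ee_pos: [0.4896, 0.1262, 0.0852]
ee_rot: [-0.388, 0.922, 0.0, -0.0]
contact_force: [-3.5, -2.1, -0.9]
finger_gap: 0.173
grasp_force: 87.9
```

```bash
python3 st.py -5.8 12 3.3
```

```text
t 12.9 F -3.45 1.11 |F| 3.63 N 3.6 defl 1.8 gap 0.173 g 88 ee [-5.5 11.4] 0.0852
f2+dx here -5.83
1 tx 0.0003 ; 2 tx 0.0006 ; 3 tx 0.0009 ; 4 tx 0.0014 ; 5 tx 0.0018 ; 6 tx 0.0023 ; 7 tx 0.0028 ; 8 tx 0.0034 ; 9 tx 0.0040 ; 10 tx 0.0046 ; 11 tx 0.0052 ; 12 tx 0.0058 ;
```

Emit:
drive_tool(
  rows="255 0.0003 -0.001 0 0 0 0;255 0.0006 -0.002 0 0 0 0;255 0.0009 -0.003 0 0 0 0;255 0.0014 -0.004 0 0 0 0;255 0.0018 -0.005 0 0 0 0;255 0.0023 -0.006 0 0 0 0;255 0.0028 -0.007 0 0 0 0;255 0.0033 -0.008 0 0 0 0;255 0.0033 -0.008 0 0 0 0",
)

```text
t: 13.7
ee_pos: [0.4931, 0.1181, 0.0853]
ee_rot: [-0.388, 0.922, -0.0, -0.0]
contact_force: [-3.3, -0.5, -1.6]
finger_gap: 0.177
grasp_force: 87.9
```

```bash
python3 st.py -9.1 4 3.3
```

```text
t 13.9 F -3.29 2.32 |F| 4.03 N 4.0 defl 2.0 gap 0.176 g 88 ee [-8.8  3.4] 0.0853
f2+dx here -9.19
1 tx 0.0007 ; 2 tx 0.0013 ; 3 tx 0.0019 ; 4 tx 0.0025 ; 5 tx 0.0032 ; 6 tx 0.0038 ; 7 tx 0.0044 ; 8 tx 0.0051 ; 9 tx 0.0057 ; 10 tx 0.0063 ; 11 tx 0.0069 ; 12 tx 0.0075 ;
```

Emit:
drive_tool(
  rows="255 0.0007 -0.001 0 0 0 0;255 0.0013 -0.002 0 0 0 0;255 0.0019 -0.003 0 0 0 0;255 0.0025 -0.004 0 0 0 0;255 0.0032 -0.005 0 0 0 0;255 0.0038 -0.006 0 0 0 0;255 0.0044 -0.007 0 0 0 0;255 0.0051 -0.008 0 0 0 0;255 0.0051 -0.008 0 0 0 0",
)

```text
t: 14.65
ee_pos: [0.4952, 0.1088, 0.0852]
ee_rot: [-0.388, 0.922, -0.0, -0.0]
contact_force: [-4.1, 0.0, -2.4]
finger_gap: 0.175
grasp_force: 87.9
```

```bash
python3 st.py -14.2 -4 3.3
```

```text
t 14.8 F -3.39 2.66 |F| 4.3 N 4.28 defl 2.14 gap 0.176 g 88 ee [-14.   -4.7] 0.0853
f2+dx here -14.16
1 tx 0.0006 ; 2 tx 0.0012 ; 3 tx 0.0018 ; 4 tx 0.0024 ; 5 tx 0.0030 ; 6 tx 0.0035 ; 7 tx 0.0041 ; 8 tx 0.0046 ; 9 tx 0.0051 ; 10 tx 0.0056 ; 11 tx 0.0061 ; 12 tx 0.0066 ;
```

Emit:
drive_tool(
  rows="255 0.0007 -0.001 0 0 0 0;255 0.0014 -0.002 0 0 0 0;255 0.002 -0.003 0 0 0 0;255 0.0027 -0.004 0 0 0 0;255 0.0033 -0.005 0 0 0 0;255 0.0038 -0.006 0 0 0 0;255 0.0044 -0.007 0 0 0 0;255 0.0049 -0.008 0 0 0 0;255 0.0049 -0.008 0 0 0 0",
)

```text
t: 15.6
ee_pos: [0.4975, 0.0997, 0.0852]
ee_rot: [-0.388, 0.922, -0.0, -0.0]
contact_force: [-4.2, -1.1, -1.8]
finger_gap: 0.176
grasp_force: 87.9
```

```bash
python3 st.py -19.1 -12 3.0
```

```text
t 15.8 F -4.14 2.68 |F| 4.93 N 4.92 defl 2.46 gap 0.176 g 88 ee [-18.9 -12.7] 0.0852
f2+dx here -19.1
1 tx 0.0005 ; 2 tx 0.0010 ; 3 tx 0.0015 ; 4 tx 0.0020 ; 5 tx 0.0024 ; 6 tx 0.0028 ; 7 tx 0.0032 ; 8 tx 0.0036 ; 9 tx 0.0040 ; 10 tx 0.0043 ; 11 tx 0.0046 ; 12 tx 0.0049 ;
```

Emit:
drive_tool(
  rows="255 0.0007 -0.001 0 0 0 0;255 0.0014 -0.002 0 0 0 0;255 0.002 -0.003 0 0 0 0;255 0.0026 -0.004 0 0 0 0;255 0.0031 -0.005 0 0 0 0;255 0.0036 -0.006 0 0 0 0;255 0.004 -0.007 0 0 0 0;255 0.0044 -0.008 0 0 0 0;255 0.0044 -0.008 0 0 0 0",
)

```text
t: 16.55
ee_pos: [0.5004, 0.0909, 0.0854]
ee_rot: [-0.388, 0.922, -0.0, 0.0]
contact_force: [-4.3, -1.6, -1.9]
finger_gap: 0.172
grasp_force: 88.0
```

```bash
python3 st.py -23.5 -20 2.2
```

```text
t 16.8 F -4.05 1.38 |F| 4.28 N 4.28 defl 2.14 gap 0.176 g 88 ee [-23.2 -20.8] 0.0854
f2+dx here -23.51
1 tx 0.0004 ; 2 tx 0.0007 ; 3 tx 0.0010 ; 4 tx 0.0013 ; 5 tx 0.0015 ; 6 tx 0.0017 ; 7 tx 0.0019 ; 8 tx 0.0021 ; 9 tx 0.0022 ; 10 tx 0.0023 ; 11 tx 0.0024 ; 12 tx 0.0024 ;
```

Emit:
drive_tool(
  rows="255 0.0004 -0.001 0 0 0 0;255 0.0008 -0.002 0 0 0 0;255 0.0011 -0.003 0 0 0 0;255 0.0014 -0.004 0 0 0 0;255 0.0017 -0.005 0 0 0 0;255 0.0019 -0.006 0 0 0 0;255 0.0021 -0.007 0 0 0 0;255 0.0023 -0.008 0 0 0 0;255 0.0023 -0.008 0 0 0 0",
)

```text
t: 17.5
ee_pos: [0.5047, 0.0837, 0.0855]
ee_rot: [-0.388, 0.922, -0.0, 0.0]
contact_force: [-2.9, -1.8, -1.5]
finger_gap: 0.174
grasp_force: 88.0
```

```bash
python3 st.py -25.8 -28 2.0
```

```text
t 17.7 F -2.97 0.04 |F| 2.97 N 2.94 defl 1.47 gap 0.174 g 88 ee [-25.3 -28.9] 0.0854
f2+dx here -25.78
1 tx 0.0001 ; 2 tx 0.0002 ; 3 tx 0.0003 ; 4 tx 0.0003 ; 5 tx 0.0003 ; 6 tx 0.0002 ; 7 tx 0.0002 ; 8 tx 0.0000 ; 9 tx -0.0001 ; 10 tx -0.0003 ; 11 tx -0.0005 ; 12 tx -0.0007 ;
```

Emit:
drive_tool(
  rows="255 0 -0.001 0 0 0 0;255 -0.0001 -0.002 0 0 0 0;255 -0.0002 -0.003 0 0 0 0;255 -0.0003 -0.004 0 0 0 0;255 -0.0004 -0.005 0 0 0 0;255 -0.0005 -0.006 0 0 0 0;255 -0.0005 -0.006 0 0 0 0",
)

```text
t: 18.28
ee_pos: [0.5091, 0.08, 0.0853]
ee_rot: [-0.388, 0.922, -0.0, 0.0]
contact_force: [-1.3, -1.7, -1.4]
finger_gap: 0.174
grasp_force: 88.0
```

```bash
python3 st.py -25.3 -34 2.7
```

```text
t 18.5 F -3.23 -0.21 |F| 3.24 N 3.24 defl 1.62 gap 0.178 g 88 ee [-25.  -34.7] 0.0853
f2+dx here -25.33
1 tx -0.0000 ; 2 tx -0.0002 ; 3 tx -0.0003 ; 4 tx -0.0005 ; 5 tx -0.0007 ; 6 tx -0.0009 ; 7 tx -0.0012 ; 8 tx -0.0015 ; 9 tx -0.0018 ; 10 tx -0.0021 ; 11 tx -0.0024 ; 12 tx -0.0028 ;
```

Emit:
drive_tool(
  rows="255 -0.0001 -0.001 0 0 0 0;255 -0.0003 -0.002 0 0 0 0;255 -0.0005 -0.003 0 0 0 0;255 -0.0007 -0.004 0 0 0 0;255 -0.0009 -0.005 0 0 0 0;255 -0.0012 -0.006 0 0 0 0;255 -0.0015 -0.007 0 0 0 0;255 -0.0015 -0.007 0 0 0 0",
)

```text
t: 19.15
ee_pos: [0.5152, 0.0761, 0.0853]
ee_rot: [-0.388, 0.922, -0.0, 0.0]
contact_force: [-2.1, -3.2, -1.3]
finger_gap: 0.178
grasp_force: 88.0
```

```bash
python3 st.py -23.8 -41 3.0
```

```text
t 19.4 F -3.44 -0.64 |F| 3.5 N 3.48 defl 1.74 gap 0.175 g 88 ee [-23.5 -41.7] 0.0853
f2+dx here -23.8
1 tx -0.0003 ; 2 tx -0.0006 ; 3 tx -0.0009 ; 4 tx -0.0012 ; 5 tx -0.0016 ; 6 tx -0.0020 ; 7 tx -0.0023 ; 8 tx -0.0027 ; 9 tx -0.0031 ; 10 tx -0.0035 ; 11 tx -0.0039 ; 12 tx -0.0042 ;
```

Emit:
drive_tool(
  rows="255 -0.0003 -0.001 0 0 0 0;255 -0.0006 -0.002 0 0 0 0;255 -0.0009 -0.003 0 0 0 0;255 -0.0012 -0.004 0 0 0 0;255 -0.0016 -0.005 0 0 0 0;255 -0.002 -0.006 0 0 0 0;255 -0.0023 -0.007 0 0 0 0;255 -0.0027 -0.008 0 0 0 0;255 -0.003 -0.009 0 0 0 0;255 -0.003 -0.009 0 0 0 0",
)

```text
t: 20.18
ee_pos: [0.5237, 0.0721, 0.0853]
ee_rot: [-0.388, 0.922, -0.0, 0.0]
contact_force: [-2.5, -3.3, -1.8]
finger_gap: 0.177
grasp_force: 88.0
```

```bash
python3 st.py -20.8 -50 3.0
```

```text
t 20.4 F -4.13 -1.06 |F| 4.26 N 4.23 defl 2.12 gap 0.178 g 88 ee [-20.5 -50.8] 0.0853
f2+dx here -20.71
1 tx -0.0005 ; 2 tx -0.0009 ; 3 tx -0.0012 ; 4 tx -0.0016 ; 5 tx -0.0020 ; 6 tx -0.0023 ; 7 tx -0.0027 ; 8 tx -0.0030 ; 9 tx -0.0033 ; 10 tx -0.0036 ; Traceback (most recent call last):
  File "st.py", line 12, in <module>
    for k in range(1,13): print(k,'tx %.4f'%(-(f2(Y-k)+dx-X)/1e3),end=' ; ')
                                               ~~^^^^^
    y = self._evaluate(x)
    below_bounds, above_bounds = self._check_bounds(x_new)
                                 ~~~~~~~~~~~~~~~~~~^^^^^^^
    raise ValueError(f"A value ({below_bounds_value}) in x_new is below "
                     f"the interpolation range's minimum value ({self.x[0]}).")
ValueError: A value (-61.0) in x_new is below the interpolation range's minimum value (-60.5207975308895).
```

The red stripe is reached with 4.2 N on the edge. Next I'll back off, lift and return over the stand.

Emit:
drive_tool(
  rows="255 0.004 0 0 0 0 0;255 0.01 0 0 0 0 0;255 0.018 0 0 0 0 0;255 0.0242 0 -0.015 0 0 0;255 0.0242 0 -0.035 0 0 0;255 0.0242 0 -0.055 0 0 0;255 0.0242 0.01 -0.064 0 0 0;255 0.0242 0.03 -0.064 0 0 0;255 0.0242 0.055 -0.064 0 0 0;255 0.0242 0.08 -0.064 0 0 0;255 0.0242 0.1 -0.064 0 0 0;255 -0.002 0.118 -0.064 0 0 4;255 -0.028 0.136 -0.064 0 0 8;255 -0.054 0.153 -0.064 0 0 12;255 -0.08 0.171 -0.064 0 0 16;255 -0.106 0.188 -0.064 0 0 20;255 -0.125 0.201 -0.064 0 0 23;255 -0.1319 0.206 -0.064 0 0 23.8;255 -0.1319 0.206 -0.064 0 0 23.8;255 -0.1319 0.206 -0.064 0 0 23.8",
)

```text
t: 22.05
ee_pos: [0.468, 0.3104, 0.1491]
ee_rot: [-0.19, 0.982, -0.0, -0.0]
contact_force: [0.8, -1.0, -2.2]
finger_gap: 0.172
grasp_force: 88.1
```

```bash
python3 - <<'E'
from h import *
cs=[read_camera(n) for n in ['side','wrist','side']]
shift([.4683,.3109,.149],111.84)
s=cs[2];im=s['pixels'];hsv=cv2.cvtColor(im,cv2.COLOR_BGR2HSV)
print('pred ball side',proj(s,[.4665,.3112,.092]),'hole',proj(s,[.4665,.3112,.056]))
a=cv2.resize(im[160:280,200:320],(500,500),interpolation=cv2.INTER_CUBIC);cv2.imwrite('pics/s3.png',a)
E
```

```text
t 22.2 ee [0.4682 0.3095 0.1493] toolshift [-0.0006  0.0013  0.0003]
tool y at 111.8 j6 -1.58 tilt [-2.e-04 -2.e-04 -1.e+00]
turn about tool z -0.03720605756498685
pred ball side [263.05002435 223.97230764] hole [263.00808224 238.06252803]
```

View pics/s3.png

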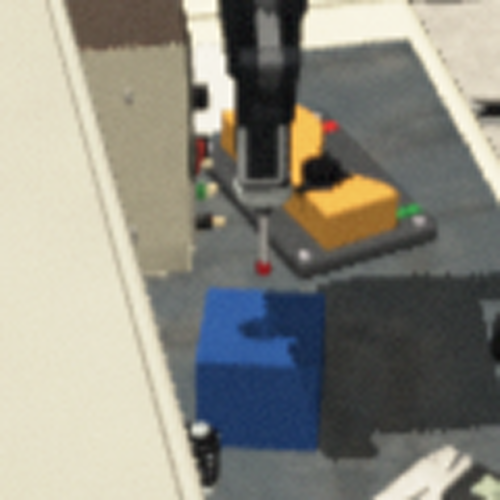

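The ball is at (263,224) in the side view, exactly where predicted above the hole. Descending.

Emit:
drive_tool(
  rows="255 0 0 0.015 0 0 0;255 0 0 0.03 0 0 0;255 0 0 0.045 0 0 0;255 0 0 0.058 0 0 0;255 0 0 0.068 0 0 0;255 0 0 0.075 0 0 0;255 0 0 0.079 0 0 0;255 0 0 0.08 0 0 0;255 0 0 0.08 0 0 0;255 0 0 0.08 0 0 0",
)

```text
t: 23.03
ee_pos: [0.469, 0.3106, 0.0699]
ee_rot: [-0.189, 0.982, 0.0, 0.001]
contact_force: [-0.4, -0.4, -1.5]
finger_gap: 0.176
grasp_force: 88.3
```

```bash
python3 - <<'E'
from h import *
feel(4)
E
```

```text
t 23.23 F base [-1.14 -0.73  1.85] sd [0.46 0.2  0.44] T base [-0.105  0.074  0.011] sd [0.031 0.031 0.019]
ee base mm [[111.9 155.1]] 0.0698
```

Emit:
drive_tool(
  rows="200 0 0 0 0 0 0;150 0 0 0 0 0 0;100 0 0 0 0 0 0;50 0 0 0 0 0 0;0 0 0 0 0 0 0;0 0 0 0 0 0 0;0 0 0 0 0 0 0;0 0 0 0 0 0 0;0 0 0 -0.01 0 0 0;0 0 0 -0.03 0 0 0;0 0 0 -0.06 0 0 0;0 0 0 -0.09 0 0 0;0 0 0 -0.12 0 0 0;0 0.03 0 -0.15 0 0 0;0 0.06 0 -0.16 0 0 0;0 0.06 0 -0.16 0 0 0;0 0.06 0 -0.16 0 0 0",
)

```text
t: 24.65
ee_pos: [0.4125, 0.2883, 0.2313]
ee_rot: [-0.19, 0.982, 0.0, 0.002]
contact_force: [0.4, 0.4, 0.1]
finger_gap: 1.003
grasp_force: 0.0
```

```bash
python3 - <<'E'
from h import *
import pickle
c=read_camera('side');P=pts(c);a=cv2.resize(c['pixels'][180:320,210:380],None,fx=3,fy=3,interpolation=cv2.INTER_CUBIC)
c=read_camera('wrist');P=pts(c)
b=cv2.resize(c['pixels'],(510,382));cv2.imwrite('pics/end.png',cv2.resize(np.vstack([a,b]),None,fx=.72,fy=.72))
X=P.reshape(-1,3);n=np.linalg.norm(X[:,:2]-[.4665,.3112],axis=1)<.035
for lo,hi in [(.053,.059),(.0605,.0635),(.1,.1075),(.1075,.12)]:
    m=n&(X[:,2]>lo)&(X[:,2]<hi);Q=X[m];
    if len(Q)>5: r=cv2.minAreaRect((Q[:,:2]*1e3).astype(np.float32));print(lo,len(Q),np.round(r[0],1),np.round(r[1],1),np.median(Q[:,2]).round(4))
E
```

```text
0.053 1894 [466.3 311.1] [60.6 60.1] 0.0558
0.0605 138 [464.1 309.3] [21.7 26.4] 0.0618
0.1 291 [466.4 310. ] [24.4 15.4] 0.1053
0.1075 110 [466.5 310.6] [11.2 10.4] 0.1087
```

View pics/end.png

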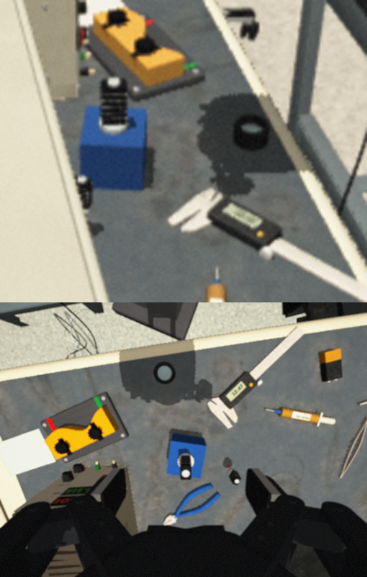

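The stylus stands upright in the stand, at (115,105) in the upper half and (186,460) in the lower. It is within 1 mm of the stand's axis with its flange down, and the bystanders look undisturbed.

```bash
python3 -c "
from plant import *
print(job_done())"
```

```text
the job is handed in; nothing more can be done
None
```

I traced the edge from the green stripe to the red at about 3–5 N without seeing a loss of contact, put the stylus back upright and fully down in its stand, let go, and handed the job in at about 25 s; no verdict came back.

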